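# Hang the adapter pail on the booth's anti-rattle hanger

## Robot

A 6-joint arm with a two-finger parallel gripper is mounted at the origin on the work surface. World frame = base frame: x ahead of the robot, y to its left, z up, the work surface at z = 0. Lengths are in m, angles in rad, forces in N, time in s.
With the tool pointing down it reaches from about 0.375 to 0.925 m from the base axis. Payload 5.7 kg.
Tool frame: the origin (TCP) lies midway between the tips of the shut fingers; the grasp point (between the pads) lies 19 mm behind it; z points along the fingers, y is the direction in which the jaws open and shut (so a half turn about z gives the same grasp; the last joint's range is limited). The gripper opens to 85 mm and grips with 20 to 120 N. Pads are 22 mm wide; open, the fingers measure 114 mm over their backs; the gripper's body (76 mm by 85 mm) begins 54 mm behind the grasp point. The pads swing forward as they close: fully open they stand 13 mm farther back than shut.
Start: joints at [-1.28, 0.359, 1.51, -0, 1.272, -0.115], TCP at [0.237, -0.551, 0.231] pointing down, gripper open.
Joint ranges: [-2.97, 2.97], [-1.01, 2.36], [0.21, 2.38], [-0.96, 4.11], [0.2, 2.71], [-2.98, 2.98]. Speed limits (rad/s): [2.39, 2.39, 3.14, 3.14, 3.14, 3.14].

## Interface

Orientations are given as a unit quaternion [x, y, z, w].
In Python, from workcell import ctrl gives the robot as it stands. The module is installed in compiled form; this text tells all that it offers.
- The arm moves only by the tool send_rows, never from a script. Its arguments are lists of equal length, an entry for each row: "travel": the shift along the tool's x, y, z in mm, a list of three; "yaw": the turn about the tool's z in rad; "gripper": the opening, from 0 (shut) to 1 (fully open). In form: {"travel": [[x, y, z], ...], "yaw": [yaw, ...], "gripper": [gripper, ...]}. A call has 1 to 5 rows; each row shifts and turns the commanded pose from where the row before left it, along the tool's axes as they then stand; what a row does not reach is not made up. A row lasts 1/8 s, in which the tool goes at most 62.5 mm and 10.7 degrees, less where a joint would pass 70% of its speed; a pose out of reach is approached as far as the arm can. A call is refused whole if a number of a shift passes 62.5 or a number of a turn 0.188, either way. A call with a gripper value outside its range is refused whole. The fingers move at their own pace and stop on an object; "squeeze" is the grip in N (left out, the last holds). Time passes only in rows, so rows that do not move let the fingers close. It gives the time, the measured TCP pose, the force and the opening at its end, in the units of the state.
- ctrl.state(): the state, without advancing time (a new reading comes with each control period).
- ctrl.read_camera(name): name is "side" or "top" or "wrist"; returns a dict with "image" (420x560x3 uint8, blue, green, red), "K" (3x3 intrinsics, pixels), "dist" ([k1, k2, p1, p2, k3] as OpenCV has them; the pictures are not rectified), "pose" (4x4, takes a point from camera to world coordinates). Camera axes: x right, y down, z forward; pixel columns grow to the right and rows downward; lengths in m; the calibration is good to about 2 mm. A picture is of the moment at which its call begins. There is no depth.
- ctrl.job_done(): hands the job in, once; it reports no verdict.
The state is a dict: "time": time; "q": joint angles; "qvel": joint speeds; "effort": joint torques, N m; "position": TCP position; "orientation": TCP orientation; "ft_force": force on the tool from outside, world axes, zero at the start; "ft_torque": the same for the moment, N m; "gripper_width": finger opening in m.
Only numpy, scipy, OpenCV 4.12 (cv2) and the standard library are available. Lean on these libraries where they do the work, as an engineer would, in place of code of your own. Each camera call takes 0.05 s, during which the arm holds its last target. There are 200 camera calls.

## Task

Tidy the DJ booth's desk: swing the wire bail of the blue adapter pail up from where it lies flat until it stands upright, with the pail still standing on the desk, then lift the pail by its red grip and hang the bail across both orange hooks of the hanger. Lower it gently: feel for the hooks, press the bail past their spring gates until it sits on the sprung saddle with the gates closed above it, without ramming the saddle to its stop, dropping the pail or tipping it; then let go and leave it hanging still, and leave the other things on the desk where they are.

Things in the scene. Friction and masses are not known exactly. Their poses are not given: they have to be found in the camera images.
- pail: Small blue steel pail with jack adapters in it, 100 mm across the rim, 92 mm at the foot, 90 mm tall, about 0.4 to 0.6 kg in all. Origin: centre of its underside; z up. The bail pivots on two ears on its y axis, 82 mm above the origin. The bail lies flat to the pail's own -x side.
- bail (a joint): Angle of the wire bail (rad): 0 = lying flat and level on the pail's -x side (a stop holds it there, level, at ear height), 1.57 = upright, 3.14 = flat on the +x side. It turns almost freely and falls back if let go; a swing off its arc drags or tips the light pail.
- bail_bar (a point): Centre of the bail's straight cross bar, 120 mm from the pivot line; its y axis runs along the bar (the pail's y). Bar and side wires are 6 mm thick; the bar is straight for 46 mm either side of this point, side wires 115 mm apart. A round red grip, 15 mm across and 36 mm long, is centred here and spins freely on the bar, so that the bail can be swung while the grip is held.
- hanger: Hanger: 110 x 120 x 12 mm foot plate, fixed post 18 mm thick, 235 mm tall, 78 mm out on its +x side. Origin: on the desk straight below the middle of the seat. The bail's bar must lie along its y axis; the pail is brought in from its open -x side. The arm's height is set anew each time and NOT measured: a bar on the unpressed seat has its centre 240 to 280 mm above the desk, at x = +2 mm.
- post_top (a point): Top of the post, 235 mm up. Two orange hooks (8 mm bar, at y = -32 and +32 mm, 56 mm between them) are clamped to it. From the seated bar's centre: front lips at x = -9 mm, flaring out to x = -19 mm and 27 mm up; back guides at x = +13 mm, to 30 mm up; arms 12 to 23 mm below it run back to the post, joined by a cross piece and riser 63 mm out.
- gate_l (a joint): Spring gate in the hook at +y: 0 = closed, grows as it is pushed down (rad). It slopes down from the back guide across the throat, its tip 9 mm above the seated bar's centre; the bar touches it 17 to 18 mm above its seat and is past it 12 mm lower. Both gates together take 8 to 12 N, more than the pail's weight, then spring shut above the bar.
- gate_r (a joint): The same spring gate in the hook at -y.
- saddle (a joint): Sprung rubber-faced saddle at the bottom of both hooks: m pressed down from its free height (0) to its stop (0.012); it takes 1.5 N per mm, so the pail alone presses it 2.7 to 4.2 mm. It must never be rammed past 10.5 mm.
- can: Drinks can, 66 mm across, 115 mm tall, origin under its centre. Bystander: leave alone.
- cd_case: Single clear disc case, 125 x 142 x 10 mm, lying flat, origin under its centre. Bystander: leave alone.
- cd_stack: Stack of black disc cases, 142 x 125 x 42 mm, origin under its centre. Bystander: leave alone.
- headphones: Headphones lying flat, about 200 x 236 x 35 mm, origin between the ear cups, band to its +x side. Bystander: leave alone.
- cleaner: White bottle of disc cleaner, 42 mm across, 90 mm tall, origin under its centre. Bystander: leave alone.
- torch: Aluminium torch lying down, 24 mm across, 120 mm long along its x axis, origin under its centre. Bystander: leave alone.
Not all that is in view belongs to the job. Of the things like the pail, leave any that is yellow; of the rest the larger one is meant.

How it is judged:
On the way, in this order (a step that is already met when the one before it is completed fails the run):
1. the bail is swung upright while the pail stands on the desk (value of joint bail between 1.3 and 1.84 rad and height (world z) of pail below 0.006 m and angle between pail's own z axis and vertical below 0.1 rad), for 0.2 s.
2. the bail's bar is past both gates and loads the saddle, the pail off the desk (value of joint saddle between 0.001 and 0.0075 m and x of bail_bar in the frame of hanger between -0.012 and 0.012 m and y of bail_bar in the frame of hanger between -0.016 and 0.016 m and angle between the y axis of bail_bar and the y axis of hanger, either way round below 0.15 rad and height (world z) of pail above 0.025 m), for 0.2 s.
At the end, for the whole second after the job is handed in: Pail at rest (under 60 mm/s), upright within 0.15 rad, over 25 mm off the desk, bail upright within 0.27 rad; bar along the hanger's y axis within 0.15 rad, within 12 mm (x) and 16 mm (y) of its centre, past the gates, pressing the saddle 1 to 7.5 mm down (all of step 2 and angle between pail's own z axis and vertical below 0.15 rad and linear speed of pail below 0.06 m/s and value of joint bail between 1.3 and 1.84 rad); the robot touches nothing.
It fails at once if the saddle is rammed past 10.5 mm (value of joint saddle above 0.0105 m).
It fails at once if pail and hanger press on each other with more than 25 N (contact force between pail and hanger above 25 N).
It fails at once if the pail tips more than 0.45 rad (angle between pail's own z axis and vertical above 0.45 rad).
It fails at once if the pail is dropped: it moves faster than 0.25 m/s while the fingers do not hold it (linear speed of pail above 0.25 m/s and contact force between the fingers and pail below 0.05 N).
It fails at once if a bystander is pushed or knocked more than 30 mm away (distance of any of can, cd_case, cd_stack, headphones, cleaner, torch from where it was at the start of the episode above 0.03 m).
It also fails if it takes over 67 s, if anything falls off the work surface, if the arm or the gripper's body presses on something with over 40 N, if the wrist force passes 120 N, or if a joint passes its speed limit or range.

## Working session

There is one attempt and no reset: what is moved stays moved. The work goes in short steps, Python scripts to look and compute and a tool call to move; the robot and the scene stay as the last step left them, time stands still between calls to the robot, and variables do not carry over. Pictures are saved under pics/ and viewed, about 8 in all and at most 12, crops included, and the job is handed in when it is done.

Besides the shell and the picture viewer there is one more tool, called in YAML: its name, and indented under it one key for each argument. send_rows: Moves the arm, as the interface text tells. Its arguments: {"type":"object","properties":{"travel":{"type":"array"},"yaw":{"type":"array"},"gripper":{"type":"array"},"squeeze":{"type":"number"}},"required":["travel","yaw","gripper"]}

```bash
mkdir -p pics; cat > h.py <<'E'
import numpy as np,cv2
from workcell import ctrl
def cam(n):
    d=ctrl.read_camera(n); d={k:np.array(v) for k,v in d.items()}; return d
def ray(d,uv):
    p=cv2.undistortPoints(np.array([[uv]],float),d['K'],d['dist'])[0,0]
    T=d['pose']; return T[:3,3],T[:3,:3]@np.array([p[0],p[1],1.])
def onz(d,uv,z):
    o,v=ray(d,uv); return o+v*(z-o[2])/v[2]
def tri(a,ua,b,ub):
    o1,v1=ray(a,ua);o2,v2=ray(b,ub)
    s=np.linalg.lstsq(np.c_[v1,-v2],o2-o1,rcond=None)[0]
    p,q=o1+s[0]*v1,o2+s[1]*v2
    return (p+q)/2,np.linalg.norm(p-q)
def proj(d,P):
    T=np.linalg.inv(d['pose']); return cv2.projectPoints(np.array(P,float).reshape(-1,3),cv2.Rodrigues(T[:3,:3])[0],T[:3,3],d['K'],d['dist'])[0][:,0]
E
python3 - <<'E'
from h import *
import pickle
D={n:cam(n) for n in('top','side')}
pickle.dump(D,open('d0.pkl','wb'))
for n in D: cv2.imwrite(f'pics/{n}0.png',D[n]['image']); print(n,D[n]['pose'].round(3).tolist(),D[n]['K'][0,0])
print(ctrl.state())
E
```

```text
top [[0.017, -0.996, 0.083, 0.384], [-1.0, -0.016, 0.013, -0.014], [-0.011, -0.083, -0.996, 1.535], [0.0, 0.0, 0.0, 1.0]] 461.34620126177913
side [[-0.91, -0.305, 0.281, 0.155], [-0.415, 0.65, -0.637, 0.791], [0.012, -0.696, -0.718, 1.054], [0.0, 0.0, 0.0, 1.0]] 442.2614600557588
{'time': 0.1, 'q': array([-1.28007296e+00,  3.59435750e-01,  1.51131299e+00,  1.31044275e-05,
        1.27251929e+00, -1.15126481e-01]), 'qvel': array([-0.00035344, -0.00023301, -0.0047644 ,  0.00126342, -0.00084288,
       -0.00151156]), 'effort': array([-6.10350926e-04, -5.28652239e+01, -2.79351640e+01, -1.65915149e-04,
        5.11987731e-03, -2.03277830e-05]), 'position': array([ 0.23668623, -0.55067861,  0.23054027]), 'orientation': array([ 9.79481339e-01,  2.01533137e-01, -6.72161109e-05, -8.35010702e-04]), 'ft_force': array([-0.19037435,  0.23297926,  0.67560426]), 'ft_torque': array([-0.03814242, -0.00484749,  0.04918507]), 'gripper_width': 0.0854275014692949}
```

View pics/top0.png

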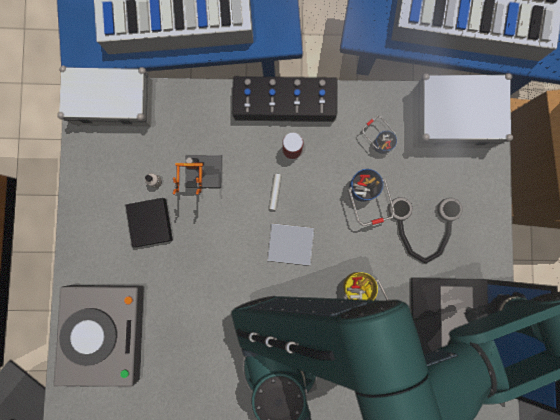

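View pics/side0.png

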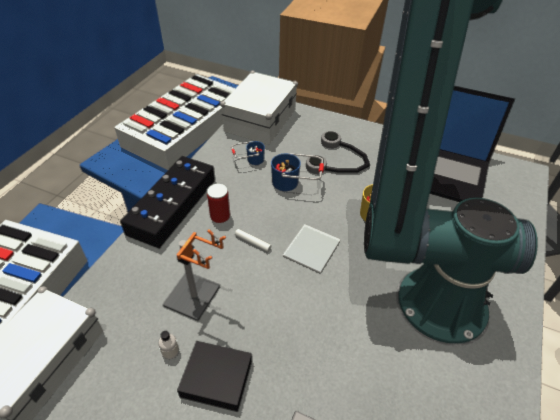

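The top picture shows three pails: a large blue one at (366,184) with its red grip at (377,222), a smaller blue one at (384,140), and a yellow one at (361,288). I choose the large blue one. The hanger is at about (188,180) in the top view and (200,245) in the side view. Next is one composite crop to check the choice.

```bash
python3 - <<'E'
import pickle
from h import *
D=pickle.load(open('d0.pkl','rb'))
def crop(n,u,v,s):
    w,h=int(400/s),int(300/s); c=D[n]['image'][v:v+h,u:u+w]; return cv2.resize(c,(400,300),interpolation=cv2.INTER_CUBIC)
m=np.vstack([np.hstack([crop('top',335,160,5),crop('side',255,140,5)]),np.hstack([crop('top',160,145,4),crop('side',160,225,4)])])
cv2.imwrite('pics/crop0.png',m)
for n in D:
    hsv=cv2.cvtColor(D[n]['image'],cv2.COLOR_BGR2HSV)
    H,S,V=cv2.split(hsv)
    for nm,mk in(('red',((H<5)|(H>174))&(S>150)&(V>90)),('orange',(H>=6)&(H<=16)&(S>170)&(V>110))):
        k,l,st,c=cv2.connectedComponentsWithStats(mk.astype(np.uint8))
        for i in range(1,k):
            if st[i,4]>12: print(n,nm,st[i].tolist(),c[i].round(1))
E
```

```text
top red [367, 120, 6, 5, 13] [369.5 122. ]
top red [357, 175, 13, 11, 59] [362.7 179.4]
top red [372, 218, 11, 6, 40] [377.4 220.6]
top red [352, 277, 10, 11, 44] [355.6 282.3]
top orange [173, 163, 30, 20, 170] [189.6 170.5]
top orange [173, 187, 6, 7, 14] [175.3 190.2]
top orange [196, 189, 5, 5, 16] [197.8 190.8]
top orange [125, 297, 7, 7, 41] [128.  299.9]
side red [181, 83, 21, 10, 94] [191.4  87.2]
side red [157, 98, 22, 12, 112] [167.9 103. ]
side red [130, 115, 23, 12, 130] [141.6 120.2]
side red [319, 163, 5, 8, 34] [321.  166.7]
side red [276, 164, 5, 7, 22] [277.7 166.7]
side red [0, 248, 13, 12, 103] [  4.6 253.2]
side orange [366, 196, 4, 6, 13] [367.8 198.5]
side orange [178, 233, 35, 31, 159] [190.1 249.2]
side orange [192, 250, 6, 5, 13] [195.  251.5]
```

View pics/crop0.png

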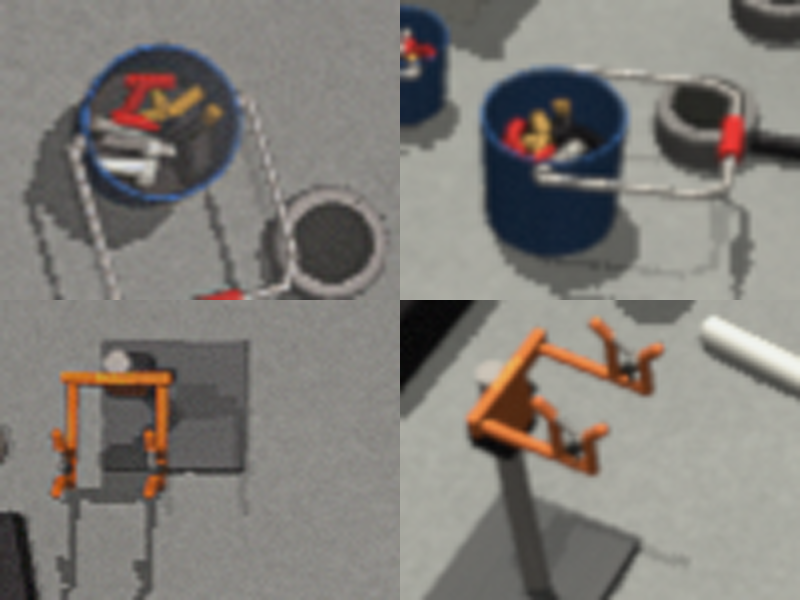

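The crop confirms the larger blue pail, with its bail flat toward the lower right of the top view beside an earcup. The hooks are orange, the lip tips are at top (174,193) and (197,192), and they open toward the robot.

```bash
python3 - <<'E'
import pickle
from h import *
D=pickle.load(open('d0.pkl','rb'));t,s=D['top'],D['side']
P={'grip':((377.4,220.6),(321,166.7)),'lip+y':((174.25,193),(210,258)),'lip-y':((197.5,192.5),(223.75,237.5)),
'bk+y':((174.25,178.75),(195,250.5)),'bk-y':((197.5,179.25),(209.5,231.25)),'cross+y':((176.5,169.5),(178.5,255)),'cross-y':((202,169.5),(195,234)),
'ear1':((354.3,189),(283,175)),'ear2':((384,180),(294,154.5))}
for k,(a,b) in P.items():
    p,e=tri(t,a,s,b); print(k,p.round(4),round(e,4))
print('rim',onz(t,(367.4,184.4),.09),'grip@.082',onz(t,(377.4,220.6),.085),onz(s,(321,166.7),.085))
# hanger footplate corners from top crop, post base
for uv in((185.5,155.2),(222,155.2),(220.5,187.5),(185.5,187.2)): print('plate',onz(t,uv,.012).round(4))
E
```

```text
grip [ 0.4681 -0.2972  0.0882] 0.0006
lip+y [0.5258 0.2988 0.2656] 0.0011
lip-y [0.5276 0.2343 0.2658] 0.0002
bk+y [0.5643 0.2986 0.2716] 0.0003
bk-y [0.5643 0.2348 0.2703] 0.0007
cross+y [0.6014 0.3041 0.2399] 0.0136
cross-y [0.6028 0.2321 0.2371] 0.0127
ear1 [ 0.5718 -0.227   0.0679] 0.0053
ear2 [ 0.587  -0.3219  0.0827] 0.0216
rim [ 0.58167121 -0.26555324  0.09      ] grip@.082 [ 0.46857363 -0.29777335  0.085     ] [ 0.46887791 -0.3008754   0.085     ]
plate [0.6811 0.328  0.012 ]
plate [0.6831 0.2061 0.012 ]
plate [0.5744 0.2081 0.012 ]
plate [0.5734 0.3244 0.012 ]
```

```bash
cat >> h.py <<'E'
from scipy.spatial.transform import Rotation as Ro
def where():
    s=ctrl.state(); R=Ro.from_quat(s['orientation']).as_matrix()
    return s,np.array(s['position']),R,np.arctan2(R[1,1],R[0,1])
def plan(P,jaw,n=None,grip=1.):
    s,p,R,a=where(); P=np.array(P)
    dj=(jaw-a+np.pi/2)%np.pi-np.pi/2
    if n is None:n=int(max(np.ceil(np.linalg.norm(P-p)/.052),np.ceil(abs(dj)/.165)))
    print('from',p.round(4),'jaw',round(a,3),'dj',round(dj,3),'n',n)
    for i in range(n):
        b=a+dj*i/n; ty=np.array([np.cos(b),np.sin(b),0]);tx=np.array([-np.sin(b),np.cos(b),0]);d=(P-p)/n*1000
        print([round(float(d@tx),1),round(float(d@ty),1),round(float(-d[2]),1)],round(-dj/n,3))
E
python3 - <<'E'
from h import *
plan([.4685,-.298,.19],.278)
E
```

```text
from [ 0.2367 -0.5507  0.2305] jaw -1.165 dj 1.443 n 9
[34.7, -15.6, 4.5] -0.16
[36.8, -9.9, 4.5] -0.16
[37.9, -3.9, 4.5] -0.16
[38.0, 2.2, 4.5] -0.16
[37.2, 8.3, 4.5] -0.16
[35.4, 14.1, 4.5] -0.16
[32.7, 19.6, 4.5] -0.16
[29.1, 24.5, 4.5] -0.16
[24.9, 28.9, 4.5] -0.16
```

send_rows:
  travel:
    - [35,-16,4.5]
    - [37,-10,4.5]
    - [38,-4,4.5]
    - [38,2,4.5]
    - [37,8,4.5]
  yaw: [-0.16,-0.16,-0.16,-0.16,-0.16]
  gripper: [1,1,1,1,1]

```text
time: 0.72
position: [0.3659, -0.4089, 0.2083]
orientation: [0.822, 0.569, 0.0, -0.0]
ft_force: [0.3, -0.1, -0.0]
gripper_width: 0.085
```

send_rows:
  travel:
    - [35.5,14,4.5]
    - [32.5,19.5,4.5]
    - [29,24.5,4.5]
    - [25,29,4.5]
    - [0,0,0]
  yaw: [-0.16,-0.16,-0.16,-0.163,0]
  gripper: [0.6,0.6,0.6,0.6,0.6]

```text
time: 1.35
position: [0.4694, -0.2958, 0.1901]
orientation: [0.601, 0.799, 0.0, -0.001]
ft_force: [-0.1, 0.8, 0.2]
gripper_width: 0.0514
```

```bash
python3 - <<'E'
from h import *
d=cam('wrist');t=cam('top');sd=cam('side');im=d['image'].copy()
s,p,R,a=where();print(s['time'],p,a,s['gripper_width'],s['ft_force'])
print(proj(d,[.4685,-.298,.082]))
for n,c in(('w',d),('t',t),('s',sd)):
    H,S,V=cv2.split(cv2.cvtColor(c['image'],cv2.COLOR_BGR2HSV)); mk=((H<5)|(H>174))&(S>150)&(V>90)
    k,l,st,ce=cv2.connectedComponentsWithStats(mk.astype(np.uint8))
    for i in range(1,k):
        if st[i,4]>(12 if n!='w' else 150): print(n,st[i].tolist(),ce[i].round(1),onz(c,ce[i],.082).round(4))
cv2.imwrite('pics/w1.png',im)
import pickle; pickle.dump(d,open('w1.pkl','wb'))
E
```

```text
1.5 [ 0.46805682 -0.2983807   0.19063272] 0.27667504197258275 0.051096046325083605 [ 0.80247495 -0.04237551  0.29516033]
[[273.95490159 211.33954642]]
w [62, 57, 12, 33, 266] [67.1 70. ] [ 0.2753 -0.2298  0.082 ]
w [393, 180, 40, 47, 753] [416.2 201.7] [ 0.5878 -0.2541  0.082 ]
w [265, 192, 16, 41, 635] [272.5 211.7] [ 0.4673 -0.2987  0.082 ]
t [367, 120, 6, 5, 14] [369.4 122.1] [ 0.7829 -0.2723  0.082 ]
t [357, 175, 13, 11, 61] [362.7 179.5] [ 0.5982 -0.252   0.082 ]
s [181, 83, 21, 10, 92] [191.4  87.2] [ 1.1246 -0.5436  0.082 ]
s [157, 98, 22, 12, 112] [167.9 103. ] [ 1.1453 -0.4046  0.082 ]
s [130, 115, 23, 12, 130] [141.6 120.2] [ 1.1677 -0.2657  0.082 ]
s [319, 163, 5, 8, 35] [320.9 166.7] [ 0.47   -0.3042  0.082 ]
s [276, 164, 5, 7, 22] [277.7 166.7] [ 0.6012 -0.2422  0.082 ]
s [0, 248, 13, 12, 103] [  4.6 253.2] [1.1246 0.403  0.082 ]
```

View pics/w1.png

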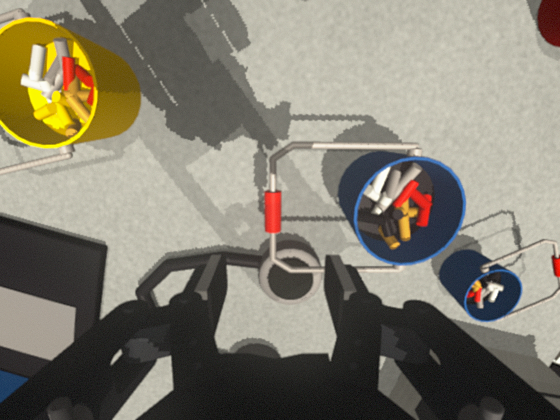

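The wrist view shows the red grip at (272,212), with the bar vertical in the picture and so parallel to the pads. The pail rim is centred near (410,211), and one earcup lies low under the end of the bail. Next I check the direction of the bar.

```bash
python3 - <<'E'
from h import *
import pickle
d=pickle.load(open('w1.pkl','rb'))
im=d['image'];H,S,V=cv2.split(cv2.cvtColor(im,cv2.COLOR_BGR2HSV))
mk=((H>100)&(H<125)&(S>140)).astype(np.uint8); mk[:, :345]=0; mk[:,470:]=0; mk[:150]=0; mk[275:]=0
c=max(cv2.findContours(mk,0,1)[0],key=cv2.contourArea)
pts=np.array([onz(d,q[0],.09)[:2] for q in cv2.convexHull(c) if q[0][0]>405])
A=np.c_[2*pts,np.ones(len(pts))];x=np.linalg.lstsq(A,(pts**2).sum(1),rcond=None)[0]
ctr=x[:2];print('rim',ctr,'r',np.sqrt(x[2]+ctr@ctr))
g=onz(d,(272.5,211.7),.082)[:2]; v=ctr-g; print(v,np.hypot(*v),'dir',np.arctan2(v[1],v[0]))
a,b=onz(d,(272.5,168),.082),onz(d,(272.5,256),.082); w=a-b; print('bar dir-90',np.arctan2(w[1],w[0])-np.pi/2,np.hypot(*w[:2]))
for e in((416,146),(405,268)): print('wire end',onz(d,e,.082))
s=.276
plan([g[0],g[1],.063],.276,4)
E
```

```text
rim [ 0.5822721  -0.26477275] r 0.048986516156742856
[0.11492246 0.03390862] 0.11982055989951973 dir 0.28691528888835854
bar dir-90 0.2783503294819636 0.08216845007747674
wire end [ 0.56777196 -0.20925581  0.082     ]
wire end [ 0.6046129  -0.31765575  0.082     ]
from [ 0.4681 -0.2984  0.1906] jaw 0.277 dj -0.001 n 4
[-0.0, -0.2, 31.9] 0.0
[-0.0, -0.2, 31.9] 0.0
[-0.0, -0.2, 31.9] 0.0
[-0.0, -0.2, 31.9] 0.0
```

send_rows:
  travel:
    - [0,0,35]
    - [0,-0.5,35]
    - [0,0,30]
    - [0,0,20]
    - [0,0,7]
  yaw: [0,0,0,0,0]
  gripper: [0.5,0.5,0.5,0.5,0.4]
  squeeze: 35

```text
time: 2.12
position: [0.4667, -0.2987, 0.0627]
orientation: [0.603, 0.798, -0.0, -0.001]
ft_force: [-0.5, 0.6, -0.6]
gripper_width: 0.0342
```

send_rows:
  travel:
    - [0,0,0]
    - [0,0,0]
    - [0,0,0]
    - [0,0,0]
  yaw: [0,0,0,0]
  gripper: [0,0,0,0]
  squeeze: 35

```text
time: 2.62
position: [0.4681, -0.2983, 0.0643]
orientation: [0.602, 0.798, -0.0, 0.0]
ft_force: [-2.8, -1.6, -0.9]
gripper_width: 0.0137
```

send_rows:
  travel:
    - [0,0.35,-9.4]
    - [0,1.1,-9.35]
    - [0,1.85,-9.25]
    - [0,2.55,-9.05]
    - [0,3.25,-8.85]
  yaw: [0,0,0,0,0]
  gripper: [0,0,0,0,0]

```text
time: 3.25
position: [0.477, -0.2956, 0.1105]
orientation: [0.602, 0.798, -0.0, 0.0]
ft_force: [-2.2, -0.9, -0.1]
gripper_width: 0.0134
```

send_rows:
  travel:
    - [0,3.95,-8.55]
    - [0,4.6,-8.2]
    - [0,5.2,-7.85]
    - [0,5.85,-7.4]
    - [0,6.4,-6.9]
  yaw: [0,0,0,0,0]
  gripper: [0,0,0,0,0]

```text
time: 3.88
position: [0.5022, -0.2885, 0.1492]
orientation: [0.602, 0.798, -0.0, -0.0]
ft_force: [-2.7, -0.9, 2.2]
gripper_width: 0.0141
```

send_rows:
  travel:
    - [0,6.9,-6.4]
    - [0,7.4,-5.85]
    - [0,7.85,-5.2]
    - [0,8.2,-4.6]
    - [0,8.55,-3.95]
  yaw: [0,0,0,0,0]
  gripper: [0,0,0,0,0]

```text
time: 4.5
position: [0.5403, -0.2777, 0.1753]
orientation: [0.602, 0.798, 0.0, 0.0]
ft_force: [-2.4, -0.2, 4.3]
gripper_width: 0.0135
```

send_rows:
  travel:
    - [0,8.85,-3.25]
    - [0,9.05,-2.55]
    - [0,9.25,-1.85]
    - [0,9.35,-1.1]
    - [0,9.4,-0.35]
  yaw: [0,0,0,0,0]
  gripper: [0,0,0,0,0]

```text
time: 5.12
position: [0.5848, -0.2651, 0.1841]
orientation: [0.602, 0.798, 0.0, 0.001]
ft_force: [0.8, 0.1, 3.6]
gripper_width: 0.0137
```

send_rows:
  travel:
    - [0,0,0]
    - [0,0,0]
    - [0,0,0]
  yaw: [0,0,0]
  gripper: [0,0,0]

```text
time: 5.5
position: [0.584, -0.2653, 0.184]
orientation: [0.602, 0.798, 0.0, 0.0]
ft_force: [-0.0, -0.3, 5.5]
gripper_width: 0.0136
```

```bash
python3 - <<'E'
from h import *
import pickle
d=cam('wrist');t=cam('top');sd=cam('side')
s,p,R,a=where();print(s['time'],p,a,s['gripper_width'],s['ft_force'])
cv2.imwrite('pics/s2.png',np.hstack([cv2.resize(sd['image'][100:240,220:360],(400,400)),cv2.resize(d['image'],(400,300))[0:300].copy() if 0 else cv2.resize(d['image'],(400,400))]))
pickle.dump((d,t,sd),open('w2.pkl','wb'))
E
```

```text
5.65 [ 0.58395514 -0.26535904  0.18402181] 0.2780175627785429 0.013809228054176035 [ 0.08835051 -0.57231708  6.62241389]
```

View pics/s2.png

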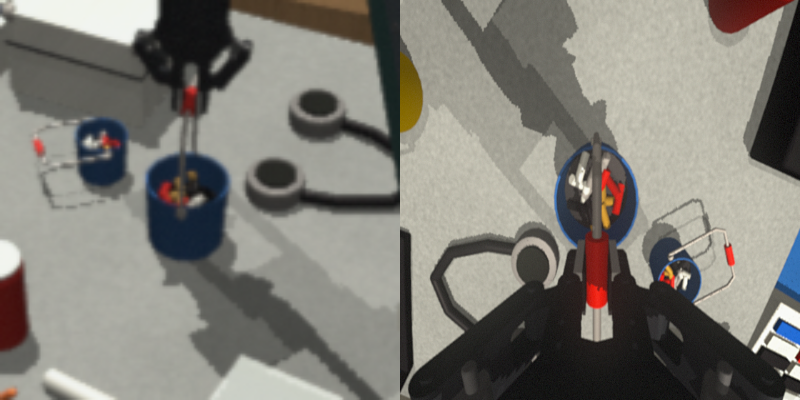

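The composite shows the bail upright with the grip in the fingers and the pail standing flat. Now the lift.

send_rows:
  travel:
    - [0,0,-4]
    - [0,0,-8]
    - [0,0,-12]
    - [0,0,-8]
    - [0,0,-4]
  yaw: [0,0,0,0,0]
  gripper: [0,0,0,0,0]
  squeeze: 40

```text
time: 6.28
position: [0.5837, -0.2655, 0.2206]
orientation: [0.602, 0.798, 0.0, 0.001]
ft_force: [0.6, 0.3, -4.7]
gripper_width: 0.0137
```

send_rows:
  travel:
    - [0,0,-10]
    - [0,0,-20]
    - [0,0,-30]
    - [0,0,-25]
    - [0,0,-12]
  yaw: [0,0,0,0,0]
  gripper: [0,0,0,0,0]

```text
time: 6.9
position: [0.5839, -0.2656, 0.3187]
orientation: [0.602, 0.798, 0.0, 0.001]
ft_force: [-0.5, -0.4, -4.3]
gripper_width: 0.0134
```

```bash
python3 - <<'E'
from h import *
s,p,R,a=where();print(s['time'],p,a,s['gripper_width'],s['ft_force'])
plan([.49,.266,.315],.01,20)
E
```

```text
6.9 [ 0.58388675 -0.26558365  0.31866842] 0.27804921937614274 0.013417531024701102 [-0.5130908  -0.37273613 -4.335812  ]
from [ 0.5839 -0.2656  0.3187] jaw 0.278 dj -0.268 n 20
[26.8, 2.8, 0.2] 0.013
[26.9, 2.4, 0.2] 0.013
[26.9, 2.1, 0.2] 0.013
[26.9, 1.7, 0.2] 0.013
[27.0, 1.3, 0.2] 0.013
[27.0, 1.0, 0.2] 0.013
[27.0, 0.6, 0.2] 0.013
[27.0, 0.3, 0.2] 0.013
[27.0, -0.1, 0.2] 0.013
[27.0, -0.5, 0.2] 0.013
[27.0, -0.8, 0.2] 0.013
[27.0, -1.2, 0.2] 0.013
[26.9, -1.6, 0.2] 0.013
[26.9, -1.9, 0.2] 0.013
[26.9, -2.3, 0.2] 0.013
[26.9, -2.6, 0.2] 0.013
[26.8, -3.0, 0.2] 0.013
[26.8, -3.4, 0.2] 0.013
[26.7, -3.7, 0.2] 0.013
[26.7, -4.1, 0.2] 0.013
```

send_rows:
  travel:
    - [4,0.4,0]
    - [9,0.9,0]
    - [14,1.4,0]
    - [20,1.9,0]
    - [25,2.3,0]
  yaw: [0.003,0.005,0.008,0.01,0.013]
  gripper: [0,0,0,0,0]

```text
time: 7.52
position: [0.5708, -0.1922, 0.3162]
orientation: [0.618, 0.786, 0.0, -0.001]
ft_force: [0.3, -0.1, -4.6]
gripper_width: 0.0135
```

send_rows:
  travel:
    - [28,1.8,0]
    - [28,1.5,0]
    - [28,1.1,0]
    - [28,0.7,0]
    - [28,0.3,0]
  yaw: [0.014,0.014,0.014,0.014,0.014]
  gripper: [0,0,0,0,0]

```text
time: 8.15
position: [0.5463, -0.0537, 0.3166]
orientation: [0.645, 0.764, 0.0, -0.0]
ft_force: [0.5, 0.8, -4.6]
gripper_width: 0.014
```

send_rows:
  travel:
    - [28,0,0]
    - [28,-0.4,0]
    - [28,-0.8,0]
    - [28,-1.2,0]
    - [28,-1.6,0]
  yaw: [0.014,0.014,0.014,0.014,0.014]
  gripper: [0,0,0,0,0]

```text
time: 8.78
position: [0.5224, 0.0841, 0.3166]
orientation: [0.671, 0.741, 0.0, -0.0]
ft_force: [1.7, -0.3, -4.7]
gripper_width: 0.0133
```

send_rows:
  travel:
    - [28,-2.2,0]
    - [28,-2.6,0]
    - [27,-3,0]
    - [24,-3.2,0]
    - [20,-3,0]
  yaw: [0.014,0.014,0.014,0.012,0.01]
  gripper: [0,0,0,0,0]

```text
time: 9.4
position: [0.4987, 0.2096, 0.3166]
orientation: [0.694, 0.72, -0.0, -0.0]
ft_force: [-0.2, 1.2, -4.2]
gripper_width: 0.0137
```

```bash
python3 - <<'E'
from h import *
s,p,R,a=where();print(s['time'],p,a,s['gripper_width'],s['ft_force'])
plan([.49,.266,.315],.01,4)
E
```

```text
9.4 [0.49874046 0.20964703 0.31662456] 0.03552918604759721 0.013703140723768173 [-0.20335416  1.17283438 -4.18809865]
from [0.4987 0.2096 0.3166] jaw 0.036 dj -0.026 n 4
[14.2, -1.7, 0.4] 0.006
[14.1, -1.8, 0.4] 0.006
[14.1, -1.9, 0.4] 0.006
[14.1, -2.0, 0.4] 0.006
```

send_rows:
  travel:
    - [17,-2,0]
    - [15,-2,0]
    - [12,-2,0]
    - [8,-1,0]
    - [4,-0.5,0]
  yaw: [0.008,0.006,0.006,0.004,0.002]
  gripper: [0,0,0,0,0]

```text
time: 10.02
position: [0.4914, 0.264, 0.3167]
orientation: [0.704, 0.71, -0.0, 0.0]
ft_force: [0.8, 0.6, -3.8]
gripper_width: 0.0136
```

send_rows:
  travel:
    - [0,0,0]
    - [0,0,0]
    - [0,0,0]
    - [0,0,0]
    - [0,0,0]
  yaw: [0,0,0,0,0]
  gripper: [0,0,0,0,0]

```text
time: 10.65
position: [0.4915, 0.2635, 0.3167]
orientation: [0.704, 0.71, 0.0, -0.0]
ft_force: [0.0, 0.3, -5.2]
gripper_width: 0.0138
```

```bash
python3 - <<'E'
from h import *
import pickle
d=cam('wrist');t=cam('top');sd=cam('side')
s,p,R,a=where();print(s['time'],p,a,s['gripper_width'],s['ft_force'])
cv2.imwrite('pics/s3.png',np.hstack([cv2.resize(sd['image'][170:310,130:270],(400,400)),cv2.resize(d['image'],(400,300),interpolation=cv2.INTER_AREA)[0:300].copy() if 0 else cv2.copyMakeBorder(cv2.resize(d['image'],(400,300)),0,100,0,0,0)]))
pickle.dump((d,t,sd),open('w3.pkl','wb'))
print(proj(d,[[.53,.299,.27],[.53,.235,.27]]),proj(sd,[p+[0,0,.019]]))
E
```

```text
10.8 [0.49147647 0.26360947 0.31672351] 0.008908880278093247 0.013462757715454361 [-0.66044807 -0.45476117 -4.32177805]
[[334.72765117 184.45536666]
 [328.63135741 271.79591407]] [[229.56321493 231.42952528]]
```

View pics/s3.png

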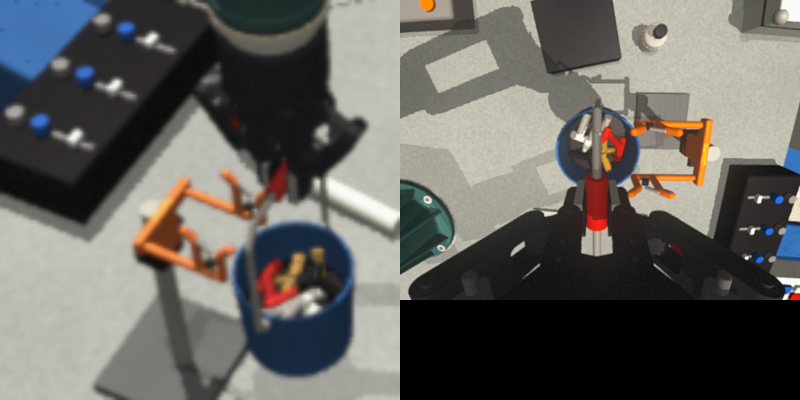

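The pail hangs upright, just in front of the hooks on the open side. In the wrist view the hook lips are near (330,178) and (325,262) in full-size pixels. I refine the hook positions from three views.

```bash
python3 - <<'E'
from h import *
import pickle
d,t,sd=pickle.load(open('w3.pkl','rb'));D=pickle.load(open('d0.pkl','rb'))
H,S,V=cv2.split(cv2.cvtColor(d['image'],cv2.COLOR_BGR2HSV)); mk=((H>=4)&(H<=18)&(S>140)&(V>80)).astype(np.uint8);mk[:,:315]=0;mk[:150]=0;mk[290:]=0;mk[:,440:]=0
cv2.imwrite('pics/s3m.png',cv2.resize(np.where(mk[...,None]>0,d['image'],d['image']//2)[150:290,300:450],None,fx=5,fy=4,interpolation=cv2.INTER_CUBIC))
E
```

```text
(no output)
```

View pics/s3m.png

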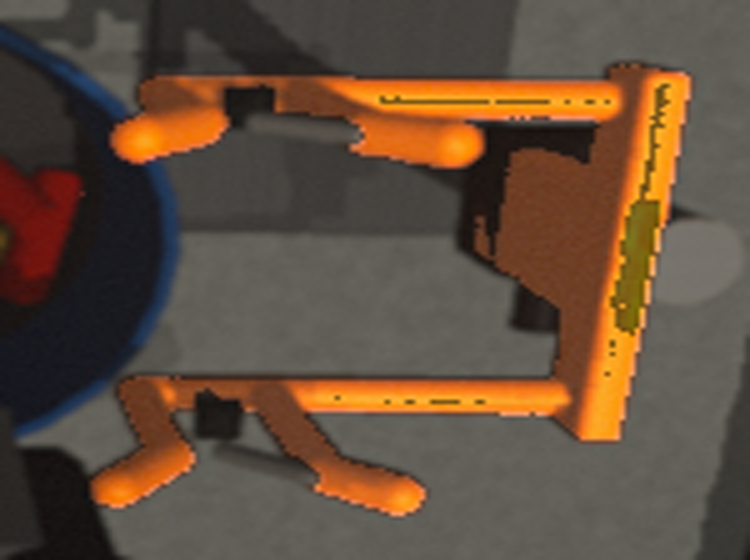

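```bash
python3 - <<'E'
from h import *
import pickle
d,t,sd=pickle.load(open('w3.pkl','rb'));D=pickle.load(open('d0.pkl','rb'));s=D['side'];tt=D['top']
W={'lip+y':((327.4,185.5),(210,258),(174.25,193)),'lip-y':((322.4,272.5),(223.75,237.5),(197.5,192.5)),'bk+y':((392,187),(195,250.5),(174.25,178.75)),'bk-y':((381,274.3),(209.5,231.25),(197.5,179.25))}
for k,(a,b,c) in W.items():
    print(k,*[x for x in tri(d,a,s,b)],tri(d,a,tt,c),'onz.27',onz(d,a,.27).round(4))
E
```

```text
lip+y [0.52695451 0.29715058 0.26318577] 0.001204901165133533 (array([0.52519774, 0.29791634, 0.26856866]), np.float64(0.0005645288621051461)) onz.27 [0.5252 0.2983 0.27  ]
lip-y [0.52646043 0.23413741 0.26732922] 0.002335886147463229 (array([0.52656657, 0.23371359, 0.26869288]), np.float64(0.0015781697987759938)) onz.27 [0.5255 0.2344 0.27  ]
bk+y [0.56706391 0.29733136 0.26937153] 0.0027227520003299584 (array([0.56477452, 0.29830213, 0.27539288]), np.float64(0.002667261023481605)) onz.27 [0.5682 0.2977 0.27  ]
bk-y [0.57510897 0.22230221 0.25175249] 0.001925151924463093 (array([0.56520469, 0.23463584, 0.27360473]), np.float64(0.0034671293316052734)) onz.27 [0.5684 0.233  0.27  ]
```

```bash
python3 - <<'E'
from h import *
import pickle
d,t,sd=pickle.load(open('w3.pkl','rb'));D=pickle.load(open('d0.pkl','rb'));tt=D['top']
print('post',onz(tt,(189.5,160),.235),onz(d,(300+700/5,150+262/4),.235))
# cross piece centre ends (top edge), z ~ seat-.0125
for uv in((130.6*0+300+655/5,150+75/4),(300+603/5,150+435/4)): print('cross',onz(d,uv,.23))
print('arms y',onz(d,(300+500/5,150+100/4),.225),onz(d,(300+450/5,150+397/4),.225))
print('gate block', onz(d,(300+250/5,150+105/4),.225),onz(d,(300+217/5,150+412/4),.225))
plan([.546,.266,.3167],.01,4)
E
```

```text
post [0.62396676 0.26606378 0.235     ] [0.62533224 0.26706925 0.235     ]
cross [0.61427843 0.3042567  0.23      ]
cross [0.6180184  0.22588265 0.23      ]
arms y [0.59197612 0.29802776 0.225     ] [0.59183922 0.23260364 0.225     ]
gate block [0.55122177 0.29648414 0.225     ] [0.55105845 0.22889162 0.225     ]
from [0.4915 0.2636 0.3167] jaw 0.009 dj 0.001 n 4
[0.5, 13.6, 0.0] -0.0
[0.5, 13.6, 0.0] -0.0
[0.5, 13.6, 0.0] -0.0
[0.5, 13.6, 0.0] -0.0
```

send_rows:
  travel:
    - [0,3,0]
    - [0.5,6,0]
    - [0.5,8,0]
    - [0.5,8,0]
    - [0.5,8,0]
  yaw: [0,0,0,0,0]
  gripper: [0,0,0,0,0]

```text
time: 11.42
position: [0.5252, 0.266, 0.3167]
orientation: [0.704, 0.71, 0.0, 0.0]
ft_force: [-0.2, -0.6, -5.5]
gripper_width: 0.0137
```

send_rows:
  travel:
    - [0.5,8,0]
    - [0,7,0]
    - [0,5,0]
    - [0,3,0]
    - [0,0,0]
  yaw: [0,0,0,0,0]
  gripper: [0,0,0,0,0]

```text
time: 12.05
position: [0.5475, 0.2666, 0.3167]
orientation: [0.704, 0.71, -0.0, -0.0]
ft_force: [0.2, -0.2, -3.9]
gripper_width: 0.0135
```

send_rows:
  travel:
    - [0,0,6]
    - [0,0,10]
    - [0,0,10]
    - [0,0,8]
    - [0,0,4]
  yaw: [0,0,0,0,0]
  gripper: [0,0,0,0,0]

```text
time: 12.68
position: [0.547, 0.2665, 0.2778]
orientation: [0.704, 0.71, -0.001, -0.0]
ft_force: [0.6, -0.4, -4.2]
gripper_width: 0.0135
```

```bash
python3 - <<'E'
from h import *
import pickle
d=cam('wrist');sd=cam('side')
s,p,R,a=where();print(s['time'],p,a,s['gripper_width'],s['ft_force'])
cv2.imwrite('pics/s4.png',np.hstack([cv2.resize(sd['image'][190:310,150:270],(400,400),interpolation=cv2.INTER_CUBIC),cv2.resize(d['image'][140:340,180:380],(400,400),interpolation=cv2.INTER_CUBIC)]))
E
```

```text
12.775 [0.54712477 0.26655898 0.27808845] 0.009023615817455609 0.013644096033363834 [ 0.08864562  0.01565221 -4.19762362]
```

View pics/s4.png

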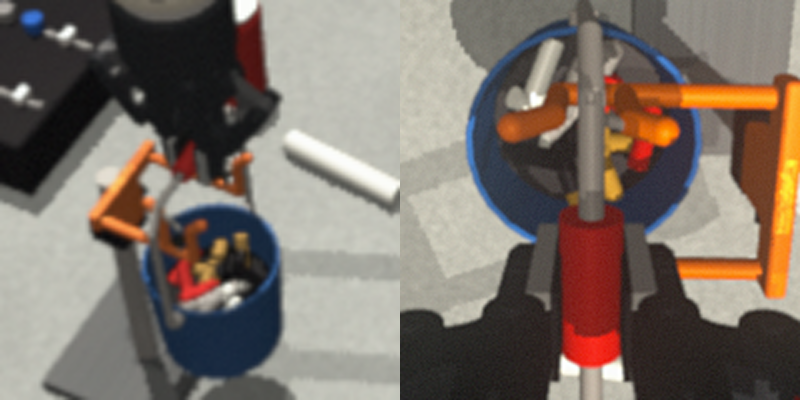

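The bar lies over both hook throats, between the lips and the back guides. I lower it in small steps and watch the force.

send_rows:
  travel:
    - [0,0,4]
    - [0,0,5]
    - [0,0,5]
    - [0,0,4]
    - [0,0,2]
  yaw: [0,0,0,0,0]
  gripper: [0,0,0,0,0]

```text
time: 13.4
position: [0.5472, 0.2666, 0.2583]
orientation: [0.704, 0.71, -0.0, -0.0]
ft_force: [-0.2, -0.4, -4.4]
gripper_width: 0.0136
```

send_rows:
  travel:
    - [0,0,2]
    - [0,0,2]
    - [0,0,1]
    - [0,0,0]
  yaw: [0,0,0,0]
  gripper: [0,0,0,0]

```text
time: 13.9
position: [0.5475, 0.2666, 0.2537]
orientation: [0.704, 0.71, 0.0, 0.0]
ft_force: [0.5, 0.3, -4.2]
gripper_width: 0.0137
```

send_rows:
  travel:
    - [0,0,2]
    - [0,0,1]
    - [0,0,1]
    - [0,0,0]
  yaw: [0,0,0,0]
  gripper: [0,0,0,0]

```text
time: 14.4
position: [0.5473, 0.2666, 0.2496]
orientation: [0.704, 0.71, -0.0, -0.0]
ft_force: [0.4, 0.1, -4.7]
gripper_width: 0.0137
```

send_rows:
  travel:
    - [0,0,2]
    - [0,0,1]
    - [0,0,1]
    - [0,0,0]
  yaw: [0,0,0,0]
  gripper: [0,0,0,0]

```text
time: 14.9
position: [0.5474, 0.2667, 0.2458]
orientation: [0.704, 0.71, 0.0, -0.0]
ft_force: [-0.3, 0.1, -3.1]
gripper_width: 0.0134
```

send_rows:
  travel:
    - [0,0,1]
    - [0,0,1]
    - [0,0,0]
  yaw: [0,0,0]
  gripper: [0,0,0]

```text
time: 15.28
position: [0.5476, 0.2668, 0.245]
orientation: [0.704, 0.71, 0.001, 0.0]
ft_force: [-3.3, -1.2, 5.5]
gripper_width: 0.0134
```

send_rows:
  travel:
    - [0,0,1]
    - [0,0,1]
    - [0,0,0]
  yaw: [0,0,0]
  gripper: [0,0,0]

```text
time: 15.65
position: [0.5472, 0.267, 0.2431]
orientation: [0.704, 0.71, 0.001, -0.0]
ft_force: [-3.5, -0.4, 6.0]
gripper_width: 0.0136
```

send_rows:
  travel:
    - [0,0,1]
    - [0,0,1]
    - [0,0,0]
  yaw: [0,0,0]
  gripper: [0,0,0]

```text
time: 16.02
position: [0.5464, 0.267, 0.2406]
orientation: [0.704, 0.71, -0.0, -0.001]
ft_force: [-4.7, 0.2, 4.9]
gripper_width: 0.0136
```

Gate contact came at TCP z of about 0.2455, so the seat should be near TCP z 0.228. I continue gently.

send_rows:
  travel:
    - [0,0,1]
    - [0,0,1]
    - [0,0,1]
    - [0,0,0]
  yaw: [0,0,0,0]
  gripper: [0,0,0,0]

```text
time: 16.52
position: [0.546, 0.2669, 0.2371]
orientation: [0.704, 0.71, -0.001, -0.001]
ft_force: [-5.9, 0.5, 3.0]
gripper_width: 0.0138
```

send_rows:
  travel:
    - [0,0,1]
    - [0,0,1]
    - [0,0,1]
    - [0,0,0]
  yaw: [0,0,0,0]
  gripper: [0,0,0,0]

```text
time: 17.02
position: [0.5446, 0.2666, 0.2329]
orientation: [0.704, 0.71, -0.002, -0.002]
ft_force: [-7.2, 0.1, -2.6]
gripper_width: 0.0136
```

send_rows:
  travel:
    - [0,0,1]
    - [0,0,1]
    - [0,0,0]
  yaw: [0,0,0]
  gripper: [0,0,0]

```text
time: 17.4
position: [0.5478, 0.2667, 0.2316]
orientation: [0.704, 0.71, 0.0, 0.0]
ft_force: [0.2, -0.7, -4.6]
gripper_width: 0.0135
```

The bar is past the gates: the force snapped back to the pail's weight. Now I seat it.

send_rows:
  travel:
    - [0,0,1]
    - [0,0,1]
    - [0,0,0]
  yaw: [0,0,0]
  gripper: [0,0,0]

```text
time: 17.77
position: [0.5474, 0.2666, 0.2297]
orientation: [0.704, 0.71, -0.0, -0.0]
ft_force: [0.1, 0.1, -5.6]
gripper_width: 0.0135
```

send_rows:
  travel:
    - [0,0,1]
    - [0,0,1]
    - [0,0,0]
  yaw: [0,0,0]
  gripper: [0,0,0]

```text
time: 18.15
position: [0.5474, 0.2666, 0.2276]
orientation: [0.704, 0.71, -0.0, -0.0]
ft_force: [0.3, 0.4, -4.9]
gripper_width: 0.0134
```

send_rows:
  travel:
    - [0,0,1]
    - [0,0,0]
    - [0,0,0]
  yaw: [0,0,0]
  gripper: [0,0,0]

```text
time: 18.52
position: [0.5475, 0.2667, 0.2269]
orientation: [0.704, 0.71, 0.0, 0.0]
ft_force: [1.2, 0.1, -4.3]
gripper_width: 0.0134
```

send_rows:
  travel:
    - [0,0,1]
    - [0,0,0]
    - [0,0,0]
  yaw: [0,0,0]
  gripper: [0,0,0]

```text
time: 18.9
position: [0.5475, 0.2667, 0.2259]
orientation: [0.704, 0.71, 0.0, 0.0]
ft_force: [-0.6, 0.5, -3.1]
gripper_width: 0.0136
```

send_rows:
  travel:
    - [0,0,1]
    - [0,0,0]
    - [0,0,0]
  yaw: [0,0,0]
  gripper: [0,0,0]

```text
time: 19.27
position: [0.5475, 0.2667, 0.2249]
orientation: [0.704, 0.71, 0.0, 0.0]
ft_force: [0.4, 0.1, 0.1]
gripper_width: 0.0132
```

send_rows:
  travel:
    - [0,0,1]
    - [0,0,0]
    - [0,0,0]
  yaw: [0,0,0]
  gripper: [0,0,0]

```text
time: 19.65
position: [0.5475, 0.2667, 0.2239]
orientation: [0.704, 0.71, 0.0, 0.0]
ft_force: [-0.4, -0.3, 0.0]
gripper_width: 0.0135
```

send_rows:
  travel:
    - [0,0,0]
    - [0,0,0]
  yaw: [0,0]
  gripper: [0,0]

```text
time: 19.9
position: [0.5475, 0.2667, 0.2238]
orientation: [0.704, 0.71, 0.0, 0.0]
ft_force: [-0.7, -0.4, 0.7]
gripper_width: 0.014
```

send_rows:
  travel:
    - [0,0,0]
    - [0,0,0]
    - [0,0,0]
    - [0,0,0]
    - [0,0,0]
  yaw: [0,0,0,0,0]
  gripper: [0.17,0.19,0.21,0.24,0.28]

```text
time: 20.52
position: [0.5474, 0.2667, 0.2237]
orientation: [0.704, 0.71, 0.0, -0.0]
ft_force: [-0.1, -0.7, -0.3]
gripper_width: 0.024
```

send_rows:
  travel:
    - [0,0,0]
    - [0,0,0]
    - [0,0,0]
    - [0,0,0]
    - [0,0,0]
  yaw: [0,0,0,0,0]
  gripper: [0.33,0.38,0.43,0.48,0.5]

```text
time: 21.15
position: [0.5474, 0.2666, 0.2238]
orientation: [0.704, 0.71, 0.0, -0.0]
ft_force: [-0.2, -0.3, -0.6]
gripper_width: 0.0425
```

```bash
python3 - <<'E'
from h import *
import pickle
d=cam('wrist');sd=cam('side')
s,p,R,a=where();print(s['time'],p,a,s['gripper_width'],s['ft_force'])
cv2.imwrite('pics/s5.png',np.hstack([cv2.resize(sd['image'][190:310,150:270],(400,400),interpolation=cv2.INTER_CUBIC),cv2.resize(d['image'][140:340,180:380],(400,400),interpolation=cv2.INTER_CUBIC)]))
E
```

```text
21.25 [0.54745029 0.266667   0.22374952] 0.009039701997248689 0.04224396733072574 [ 0.03813224 -0.39870231 -0.78913993]
```

View pics/s5.png

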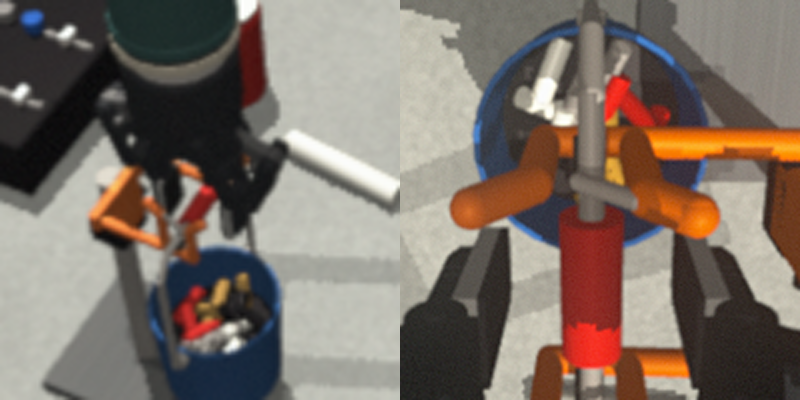

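Released. The gate lies over the bar on the visible hook, and the fingers are clear on both sides. I retreat straight up.

send_rows:
  travel:
    - [0,0,-4]
    - [0,0,-8]
    - [0,0,-15]
    - [0,0,-20]
    - [0,0,-25]
  yaw: [0,0,0,0,0]
  gripper: [0.5,0.5,0.5,0.5,0.5]

```text
time: 21.88
position: [0.5474, 0.2666, 0.2972]
orientation: [0.704, 0.71, 0.0, 0.0]
ft_force: [-0.0, 0.2, -0.1]
gripper_width: 0.0427
```

send_rows:
  travel:
    - [0,-10,-30]
    - [0,-20,-30]
    - [0,-30,-20]
    - [0,-20,0]
    - [0,0,0]
  yaw: [0,0,0,0,0]
  gripper: [0.5,0.5,0.5,0.5,0.5]

```text
time: 22.5
position: [0.4662, 0.2659, 0.3758]
orientation: [0.704, 0.711, 0.0, -0.0]
ft_force: [-0.1, -0.5, -0.6]
gripper_width: 0.0426
```

```bash
python3 - <<'E'
from h import *
d=cam('wrist');sd=cam('side');t=cam('top')
for _ in range(10): sd2=cam('side')
s,p,R,a=where();print(s['time'],p,s['ft_force'],'motion px diff',np.abs(sd['image'][200:310,150:270].astype(int)-sd2['image'][200:310,150:270]).mean())
w=d['image'];cv2.imwrite('pics/s6.png',np.hstack([cv2.resize(sd2['image'][190:310,150:270],(400,400),interpolation=cv2.INTER_CUBIC),cv2.resize(w[120:320,260:460],(400,400),interpolation=cv2.INTER_CUBIC)]))
# grip position
for n,c in(('s',sd2),('t',t),('w',d)):
    H,S,V=cv2.split(cv2.cvtColor(c['image'],cv2.COLOR_BGR2HSV)); mk=((H<5)|(H>174))&(S>150)&(V>70)
    k,l,st,ce=cv2.connectedComponentsWithStats(mk.astype(np.uint8))
    for i in range(1,k):
        q=onz(c,ce[i],.244)
        if st[i,4]>12 and np.hypot(q[0]-.548,q[1]-.266)<.05: print(n,st[i],q)
E
```

```text
23.15 [0.46754116 0.26591035 0.37563438] [ 0.27053447  0.2066983  -0.05941446] motion px diff 1.064520202020202
s [205 244  11  13  70] [0.54782169 0.26529411 0.244     ]
t [181 183  16   9  83] [0.54692922 0.26432545 0.244     ]
w [330 158  16  19 116] [0.52402355 0.30018529 0.244     ]
w [346 176  23  45 645] [0.54575459 0.27040877 0.244     ]
```

View pics/s6.png

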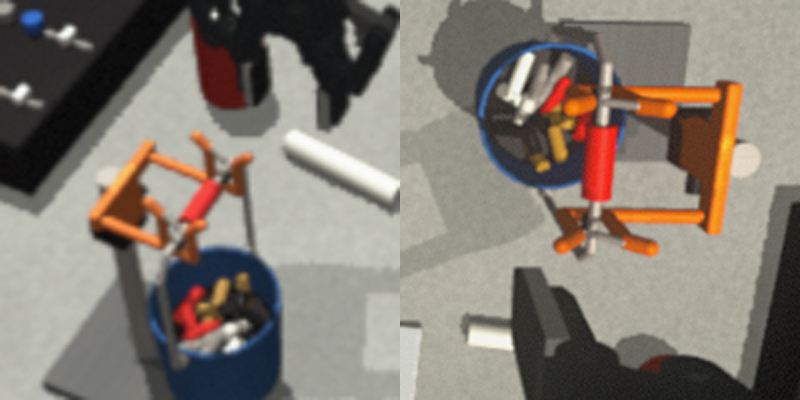

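The bar sits in both hooks with the gates above it, the grip is at (0.547, 0.266), and the pail hangs upright and still with the arm clear.

```bash
python3 -c "
from workcell import ctrl
print(ctrl.job_done())"
```

```text
the job is handed in; nothing more can be done
None
```

The larger blue pail now hangs by its bail across both orange hooks, and I have handed the job in. No verdict came back.

1. **Bail upright:** I gripped the red grip, swung the bail up along its arc with the pail standing on the desk, and confirmed it upright in a picture before lifting.
2. **Hanging:** I carried the pail in from the hanger's open side and lowered it in 1 mm steps.
    - **Gates:** They pushed back with about 10 N from roughly 17 mm above the seat, then let the bar through.
    - **Saddle:** It took the pail's weight (about 4.5 N), and the force at the wrist fell to zero. I estimate about 3 mm of press, since I could not read the saddle itself.
3. **Last checks:** After letting go and moving clear, the pictures showed both gates above the bar and the pail hanging upright. The grip was at about (0.547, 0.266) m, matching where I placed it. The pictures half a second apart differed only slightly, which I took to be image noise. No force was left on the robot, and the clock stood at 23 s.

Two readings did not quite agree. The closing wrist view put the grip about 2 mm off in x and 4 mm off in y, compared with my placement, though a finger was close by in that view. With the bail upright on the desk, the wrist sensor read about +6 N, as if pressing lightly down on the pail. I did not measure the bystanders again at the end, but the arm's path kept clear of them.

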